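# Put the spice tube away in the hole that fits it

### The job

Take the spice tube that lies in the red slot of the sloping stand and put it away upright in the wooden strip, in the hole of the graded row that matches its diameter, then let go of it so that it stands fully home on the hole's bottom. The strip is loose in its tray, so feel for the hole gently and never lean hard on it. Leave the other two tubes in the stand, and the dabba, tub, bowl and sieve where they are.

Things in the scene. Friction and masses are not known exactly. Their poses are not given: they have to be found in the camera images.
- rack: Steel tray, 82 x 284 mm, end walls 36 mm tall, fixed to the worktop. Origin: centre of its underside; y along the row, z up. It carries a wooden strip (70 x 236 mm, top 62 mm above the origin). The strip is LOOSE ALONG y: it may lie up to 18 mm either way from mid-tray, not measured; it slides stiffly (about 5 N). Find it by touch or sight, or shove it against an end of the tray.
- row_mid (a point): Point fixed to the tray (does not move with the strip), at the height of the strip's top; axes as the tray's. With the strip mid-tray, four round holes lie from here at y = -84, -28, +28, +84 mm, x = 0, in order 30, 35, 40, 45 mm wide, for tubes of 28, 33, 38, 43 mm. Each is 50 mm deep with a flat bottom and a 1.5 mm chamfer at the mouth.
- stand: Sloping stand fixed to the worktop, 250 mm wide in y, three slots 90 mm apart: white at y = -90 and 0, red at y = +90 mm. In each a tube leans 30 degrees from vertical, its top towards -x (the robot). Slot walls (44 mm apart, 16 mm high) and bed hold only the lower 85 mm of the tube; the upper 55 mm stand free. Origin: centre, on the worktop.
- red_slot (a point): Bottom end of the red slot, where the foot of its tube rests, 30 mm above the worktop. Axes as the stand's.
- tube28_mid (a point): Centre (on the axis, half-way along) of the 28 mm spice tube: closed steel cylinder with a dark wooden cap of equal width, 28 mm in diameter, 140 mm long, about 0.18 kg, foot edge chamfered 2 mm. z runs along the axis from the foot to the cap; in the stand its x points up and away from the slot's bed. Which tube lies in which slot varies.
- tube28_foot (a point): Centre of the foot face of the 28 mm tube, on its axis, 70 mm from its centre; same axes.
- tube33_mid (a point): Centre (on the axis, half-way along) of the 33 mm spice tube: closed steel cylinder with a dark wooden cap of equal width, 33 mm in diameter, 140 mm long, about 0.18 kg, foot edge chamfered 2 mm. z runs along the axis from the foot to the cap; in the stand its x points up and away from the slot's bed. Which tube lies in which slot varies.
- tube33_foot (a point): Centre of the foot face of the 33 mm tube, on its axis, 70 mm from its centre; same axes.
- tube38_mid (a point): Centre (on the axis, half-way along) of the 38 mm spice tube: closed steel cylinder with a dark wooden cap of equal width, 38 mm in diameter, 140 mm long, about 0.18 kg, foot edge chamfered 2 mm. z runs along the axis from the foot to the cap; in the stand its x points up and away from the slot's bed. Which tube lies in which slot varies.
- tube38_foot (a point): Centre of the foot face of the 38 mm tube, on its axis, 70 mm from its centre; same axes.
- dabba: Closed round stainless masala dabba, 188 mm across, 77 mm tall; bystander. Origin: centre of its underside.
- tub: Blue plastic tub with white press-button lid, 118 x 158 x 103 mm; bystander. Origin: centre of its underside.
- bowl: White ceramic pinch bowl, 90 mm across, 40 mm tall; bystander. Origin: centre of its underside.
- sieve: Small steel sieve, 100 mm across, 35 mm tall, wooden handle reaching 175 mm from its centre along its +y; bystander. Origin: under the centre of its bowl.

How it is judged (in metres and radians):
At the end, for the whole second after the job is handed in: The tube from the red slot stands free in its own hole (28 mm in 30, 33 in 35, 38 in 40): foot at most 3 mm above the bottom, within 6 mm of the row and 24 mm of the hole's mid-tray place, within 0.12 rad of upright. The other two tubes are within 20 mm of where they were (((x of tube28_foot in the frame of rack between -0.006 and 0.006 m and y of tube28_foot in the frame of rack between -0.108 and -0.06 m and z of tube28_foot in the frame of rack below 0.015 m and angle between tube28_foot's own z axis and vertical below 0.12 rad and height (world z) of tube28_mid above 0.07 m and distance of each of tube33_mid, tube38_mid from where it was at the start of the episode below 0.02 m and distance between each of tube33_foot, tube38_foot and red_slot above 0.06 m) or (x of tube33_foot in the frame of rack between -0.006 and 0.006 m and y of tube33_foot in the frame of rack between -0.052 and -0.004 m and z of tube33_foot in the frame of rack below 0.015 m and angle between tube33_foot's own z axis and vertical below 0.12 rad and height (world z) of tube33_mid above 0.07 m and distance of each of tube28_mid, tube38_mid from where it was at the start of the episode below 0.02 m and distance between each of tube28_foot, tube38_foot and red_slot above 0.06 m) or (x of tube38_foot in the frame of rack between -0.006 and 0.006 m and y of tube38_foot in the frame of rack between 0.004 and 0.052 m and z of tube38_foot in the frame of rack below 0.015 m and angle between tube38_foot's own z axis and vertical below 0.12 rad and height (world z) of tube38_mid above 0.07 m and distance of each of tube28_mid, tube33_mid from where it was at the start of the episode below 0.02 m and distance between each of tube28_foot, tube33_foot and red_slot above 0.06 m))); the robot touches nothing.
It fails at once if the dabba is moved by more than 20 mm (distance of dabba from where it was at the start of the episode above 0.02 m).
It fails at once if the tub is moved by more than 20 mm (distance of tub from where it was at the start of the episode above 0.02 m).
It fails at once if the bowl is moved by more than 20 mm (distance of bowl from where it was at the start of the episode above 0.02 m).
It fails at once if the sieve is moved by more than 20 mm (distance of sieve from where it was at the start of the episode above 0.02 m).
It fails at once if the rack or its strip is pressed with more than 80 N (contact force between rack and anything else above 80 N).
It also fails if it takes over 61 s, if anything falls off the work surface, if the arm or the gripper's body presses on something with over 40 N, if the wrist force passes 120 N, or if a joint passes its speed limit or range.

### The arm

A 6-joint arm with a two-finger parallel gripper is mounted at the origin on the work surface. World frame = base frame: x ahead of the robot, y to its left, z up, the work surface at z = 0. Lengths are in mm, angles in rad, forces in N, time in s.
With the tool pointing down it reaches from about 350 to 975 mm from the base axis. Payload 7.1 kg.
Tool frame: the origin (TCP) lies on the front face of the gripper's body, between the roots of the fingers; the fingertips stand 80 mm ahead of it and the grasp point (between the pads) lies 61 mm ahead of it (env.tips_ahead is the distance from the TCP to the fingertips, in mm); z points along the fingers, y is the line along which they close (so a half turn about z gives the same grasp; the last joint's range is limited). The gripper opens to 88 mm and grips with 3 to 60 N. Pads are 20 mm wide; open, the fingers measure 115 mm over their backs; the gripper's body (75 mm by 178 mm) begins 61 mm behind the grasp point.
Start: joints at [1.098, 0.423, 1.63, -0, 1.089, -0.019], TCP at [273.958, 561.741, 302.675] pointing down, gripper open.
Joint ranges: [-3, 3], [-0.9, 2.11], [0.09, 2.58], [-1.31, 4.45], [0.11, 2.69], [-2.54, 2.54]. Speed limits (rad/s): [2.39, 2.39, 3.01, 3.14, 3.14, 3.14].

### API

Orientations are given as a unit quaternion [x, y, z, w].
In Python, from station import env, set_gripper, viewer, workorder gives the robot as it stands. Calls block until the motion is done:
- env.reach(position, orientation): joint-space move of the TCP to a pose.
- env.move_l(position, rot=None, rate=150, f_stop=None): straight line of the TCP; rot=None keeps the orientation; rate is the mean speed in mm/s. With f_stop (N) it stops when the force on the tool has changed by that much, and returns True; else False.
- env.move_joints(angles): joint-space move.
- set_gripper(opening): finger opening in mm; the grip force is fixed at half the most; returns when the fingers have stopped.
- env.hold(seconds).
- env.ik(position, orientation): joint angles nearest the present ones, or None.
- env.read_state(): the state.
- viewer.camera(name): name is "scene" or "top" or "wrist"; returns the picture (480x640x3 uint8, blue, green, red); there is no depth.
- viewer.camera_params(name): a dict with "fx", "fy", "cx", "cy" (pixels), "pose" (4x4, takes a point from camera to world coordinates); the wrist camera has in their place "tool_from_camera" (4x4, takes a point from camera to tool coordinates, whose origin is the TCP and whose axes are the flange's). Camera axes: x right, y up, looking along -z (the intrinsics and any distortion apply to the point x, -y, -z); pixel columns grow to the right and rows downward; lengths in mm; the calibration is good to about 2 mm. The wrist camera is an equidistant fisheye: a pixel r from the principal point sees the ray r / f radians off the axis. A picture is of the moment at which its call begins: read the wrist's pose just before it. camera_params takes no time and is no camera call.
A pose or a line that the arm cannot do raises env.IKError and nothing moves.
- workorder.sign_off(): hands the job in; it is judged then, once.
The state is a dict: "time_s": time; "qpos": joint angles; "dq": joint speeds; "tau": joint torques, N m; "tool_pos": TCP position; "orientation": TCP orientation; "force": force on the tool from outside, world axes, zero at the start; "wrist_torque": the same for the moment, N m; "width": finger opening in mm; "grip_force": force on a finger pad.
Only numpy, scipy, OpenCV 4.12 (cv2) and the standard library are available. Lean on these libraries where they do the work, as an engineer would, in place of code of your own. Each camera call takes 0.05 s, during which the arm holds its last target. There are 200 camera calls.

## Working session

There is one attempt and no reset: what is moved stays moved. The work goes in short steps, each a Python script; the robot and the scene stay as the last script left them, time stands still between calls to the robot, and variables do not carry over. Pictures are saved under pics/ and viewed, at most 10 in all, crops included, and the job is handed in when it is done.

```bash
mkdir -p pics; ls
python3 - <<'E'
from station import env, set_gripper, viewer, workorder
import cv2,numpy as np
np.set_printoptions(precision=3,suppress=True)
for n in("scene","top"):
    cv2.imwrite(f"pics/{n}0.png",viewer.camera(n)); p=viewer.camera_params(n); print(n,p)
print(viewer.camera_params("wrist"))
s=env.read_state();print(s["time_s"],s["tool_pos"],s["orientation"],s["force"],s["width"])
E
```

```text
pics
scene {'fx': 458.0525170878063, 'fy': 458.0525170878063, 'cx': 326.1303445334489, 'cy': 234.18178246005726, 'pose': array([[   0.381,   -0.761,    0.525,  992.153],
       [   0.925,    0.311,   -0.219, -199.564],
       [   0.003,    0.569,    0.822,  749.609],
       [   0.   ,    0.   ,    0.   ,    1.   ]])}
top {'fx': 494.96435240962325, 'fy': 494.96435240962325, 'cx': 326.0893667917818, 'cy': 237.38668018886148, 'pose': array([[   0.029,    0.985,   -0.169,  385.257],
       [  -0.999,    0.031,    0.012,   -8.519],
       [   0.017,    0.169,    0.985, 1164.166],
       [   0.   ,    0.   ,    0.   ,    1.   ]])}
{'fx': 371.64829954431775, 'fy': 371.64829954431775, 'cx': 321.8189429488766, 'cy': 239.14316358992633, 'tool_from_camera': array([[ -0.   ,   0.969,   0.249,  67.677],
       [  1.   ,   0.   ,  -0.   ,  -0.833],
       [ -0.   ,   0.249,  -0.969, -83.21 ],
       [  0.   ,   0.   ,   0.   ,   1.   ]])}
0.1 [273.785 561.418 301.982] [ 0.225  0.974 -0.001 -0.   ] [0.996 0.329 0.75 ] 88.01167543397528
```

View pics/top0.png

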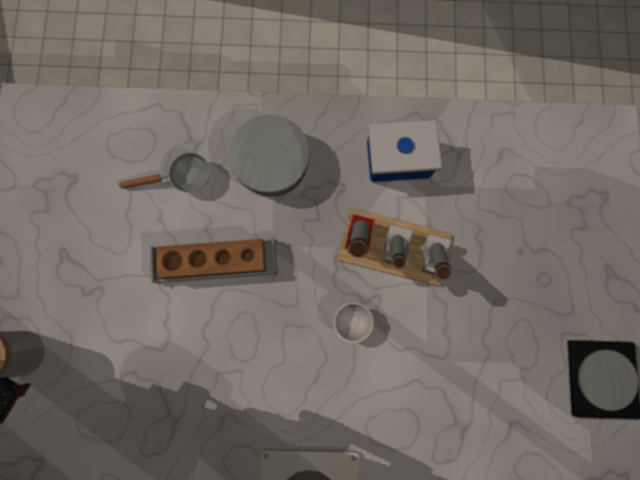

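View pics/scene0.png

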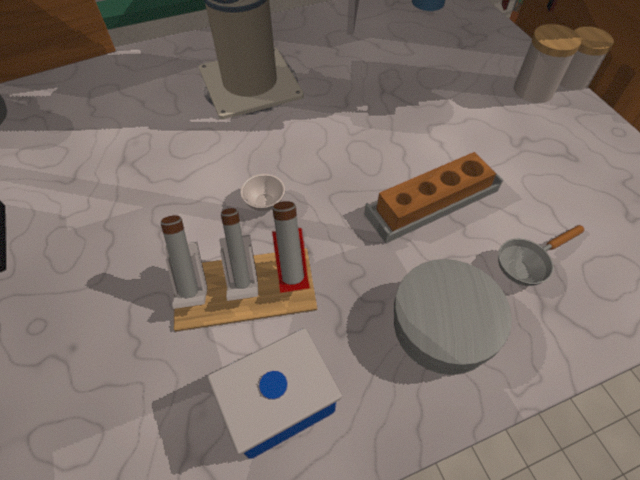

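```bash
cat > h.py <<'E'
from station import env, set_gripper, viewer, workorder
import cv2,numpy as np
from scipy.spatial.transform import Rotation as R
np.set_printoptions(precision=2,suppress=True)
def ray(n,uv,state=None):
    p=viewer.camera_params(n); d=(np.array(uv,float)-[p["cx"],p["cy"]])/p["fx"]
    if n=="wrist":
        r=np.hypot(*d); s=np.sinc(r/np.pi); v=np.array([d[0]*s,-d[1]*s,-np.cos(r)])
        T=np.eye(4);T[:3,:3]=R.from_quat(state["orientation"]).as_matrix();T[:3,3]=state["tool_pos"]
        P=T@p["tool_from_camera"]
    else: v=np.array([d[0],-d[1],-1]);P=p["pose"]
    v=P[:3,:3]@v; return P[:3,3],v/np.linalg.norm(v)
def on_z(n,uv,z,state=None):
    o,v=ray(n,uv,state); return o+v*(z-o[2])/v[2]
def tri(a,b):
    A=np.zeros((3,3));y=np.zeros(3);r=[]
    for o,v in(a,b):
        M=np.eye(3)-np.outer(v,v);A+=M;y+=M@o
    x=np.linalg.solve(A,y);return x,[np.linalg.norm((np.eye(3)-np.outer(v,v))@(x-o)) for o,v in(a,b)]
E
python3 - <<'E'
from h import *
for uv in[(172,260),(197,259),(223,257),(248,255)]:print("hole",on_z("top",uv,62))
for uv in[(152,246),(153,282),(276,239),(276,272)]:print("tray corner z36",on_z("top",uv,36))
for s,t in[((285,206),(358,249)),((231,213),(399,260)),((173,221),(443,271))]:print("cap",tri(ray("scene",s),ray("top",t)))
for uv in[(347,212),(452,237),(441,284),(338,260)]:print("stand",on_z("top",uv,25))
print("bowl",on_z("top",(354,322),30),"dabba",on_z("top",(270,155),77),"tub",on_z("top",(405,147),103))
E
```

```text
hole [512.52 319.9   62.  ]
hole [516.49 264.59  62.  ]
hole [522.79 207.05  62.  ]
hole [529.04 151.57  62.  ]
tray corner z36 [546.35 375.85  36.  ]
tray corner z36 [464.16 366.35  36.  ]
tray corner z36 [571.62  93.    36.  ]
tray corner z36 [495.35  89.49  36.  ]
cap (array([536.48, -85.1 , 158.83]), [np.float64(2.1549688494891166), np.float64(2.1549688494891237)])
cap (array([ 516.21, -170.28,  157.69]), [np.float64(1.6358649590355756), np.float64(1.635864959035581)])
cap (array([ 496.26, -260.69,  157.24]), [np.float64(1.6834639155248223), np.float64(1.6834639155247484)])
stand [643.25 -70.09  25.  ]
stand [ 591.31 -317.84   25.  ]
stand [ 480.34 -290.79   25.  ]
stand [528.69 -51.7   25.  ]
bowl [388.1 -91.2  30. ] dabba [759.24 111.99  77.  ] tub [ 779.69 -193.29  103.  ]
```

```bash
cat >> h.py <<'E'
def rot(x=None,y=None,z=None):
    y=np.array(y,float);z=np.array(z,float);z/=np.linalg.norm(z);y-=z*(y@z);y/=np.linalg.norm(y)
    return R.from_matrix(np.c_[np.cross(y,z),y,z]).as_quat()
ry=np.array([-16.5,168.3,0]);ry/=np.linalg.norm(ry)
sy=np.array([.223,.975,0]);sx=np.array([.975,-.223,0]);up=np.array([0,0,1.])
qd=rot(y=ry,z=-up); zt=.5*sx-.866*up; qg=rot(y=sy,z=zt)
E
python3 - <<'E'
from h import *
cap=np.array([536,-85,159.])
env.reach(np.array([520,235,300.]),qd); env.hold(.3)
s=env.read_state();cv2.imwrite("pics/w_strip.png",viewer.camera("wrist"));np.save("s_strip.npy",s,allow_pickle=True)
print(s["time_s"],s["tool_pos"],s["qpos"])
for k in(1,-1):
    q=rot(y=k*sy,z=zt)
    for d in(200,31):print(k,d,env.ik(cap-d*zt,q))
env.reach(cap-200*zt,qg); env.hold(.3)
s=env.read_state();cv2.imwrite("pics/w_tube.png",viewer.camera("wrist"));np.save("s_tube.npy",s,allow_pickle=True)
print(s["time_s"],s["tool_pos"],s["qpos"])
E
```

```text
1.9167 [519.79 235.58 300.01] [ 0.4   0.35  1.75  0.    1.04 -1.26]
1 200 [-0.15 -0.04  2.23 -0.09  0.43 -1.42]
1 31 None
-1 200 [-0.15 -0.04  2.23 -0.09  0.43  1.72]
-1 31 None
3.4583 [438.92 -62.23 332.06] [-0.15 -0.04  2.23 -0.09  0.43 -1.42]
```

View pics/w_strip.png

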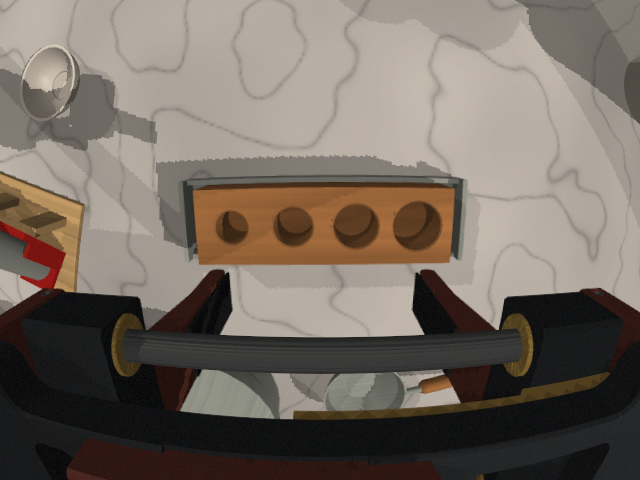

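View pics/w_tube.png

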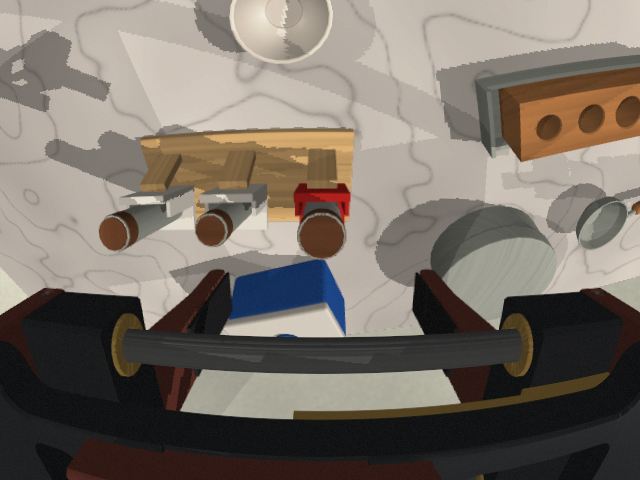

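Run:
```python
from h import *
ld=lambda f:np.load(f,allow_pickle=True).item()
# strip
im=cv2.imread("pics/w_strip.png");s=ld("s_strip.npy");hsv=cv2.cvtColor(im,cv2.COLOR_BGR2HSV)
m=cv2.inRange(hsv,(5,110,105),(20,255,255));m[:180]=0;m[275:]=0;m[:,:185]=0;m[:,470:]=0
cs,h=cv2.findContours(m,cv2.RETR_CCOMP,cv2.CHAIN_APPROX_NONE)
c=max(cs,key=cv2.contourArea);b=cv2.boxPoints(cv2.minAreaRect(c));print("strip box px",b)
P=np.array([on_z("wrist",u,62,s) for u in b]);print(P,"centre",P.mean(0))
g=hsv[...,2]
for c0 in[(233,227),(294,226),(357,226),(417,226)]:
    w=28;sub=m[c0[1]-w:c0[1]+w,c0[0]-w:c0[0]+w]
    k,_=cv2.findContours(255-sub,cv2.RETR_LIST,cv2.CHAIN_APPROX_NONE)
    k=[q for q in k if 300<cv2.contourArea(q)<2800 and 6<cv2.boundingRect(q)[2]<52]
    for q in k:
        q=cv2.convexHull(q);W=np.array([on_z("wrist",p[0]+np.array(c0)-w,62,s) for p in q])
        (cx,cy),r=cv2.minEnclosingCircle(W[:,:2].astype(np.float32));print("hole",cx,cy,"dia",2*r)
# caps
im=cv2.imread("pics/w_tube.png");s=ld("s_tube.npy");hsv=cv2.cvtColor(im,cv2.COLOR_BGR2HSV)
m=cv2.inRange(hsv,(0,70,40),(14,200,150))
for c0,t in[((321,234),(358,249)),((213,228),(399,260)),((116,234),(443,271))]:
    mm=np.zeros_like(m);w=30;mm[c0[1]-w:c0[1]+w,c0[0]-w:c0[0]+w]=m[c0[1]-w:c0[1]+w,c0[0]-w:c0[0]+w]
    mm=cv2.morphologyEx(mm,cv2.MORPH_OPEN,np.ones((3,3)))
    c=max(cv2.findContours(mm,cv2.RETR_EXTERNAL,cv2.CHAIN_APPROX_NONE)[0],key=cv2.contourArea)
    e=cv2.fitEllipse(cv2.convexHull(c));X,r=tri(ray("wrist",e[0],s),ray("top",t))
    d=np.linalg.norm(X-ray("wrist",e[0],s)[0]);print("cap",e,X,r,"z158",on_z("wrist",e[0],158,s),"dia",e[1][0]/371.6*d,e[1][1]/371.6*d)
# red foot / slot
for t in(0,5,10,15,20,25):
    z=np.cos(np.radians(90-t))*sx-np.cos(np.radians(t))*up
    gp=np.array([536,-85,158])+28*zt
    a=env.ik(gp-61*z,rot(y=sy,z=z));a2=env.ik(gp-61*z-zt*110,rot(y=sy,z=z))
    u=np.radians(30-t);rx=np.cross(ry,up);z=-np.sin(u)*rx-np.cos(u)*up
    p=np.array([521,207,12+112.])-61*z
    print(t,a,a2,env.ik(p,rot(y=ry,z=z)),env.ik(p+90*up,rot(y=ry,z=z)))
```

```text
strip box px [[193. 187.]
 [454. 187.]
 [454. 264.]
 [193. 264.]]
[[498.2  115.88  62.  ]
 [474.96 350.56  62.  ]
 [547.11 363.83  62.  ]
 [571.37 117.12  62.  ]] centre [522.91 236.85  62.  ]
hole 532.472412109375 154.05653381347656 dia 31.353919982910156
hole 526.1201782226562 209.45318603515625 dia 35.32303237915039
hole 520.09375 264.9580383300781 dia 40.097740173339844
hole 514.2150268554688 320.697021484375 dia 45.071048736572266
cap ((321.3708801269531, 236.24288940429688), (42.99660873413086, 43.86992645263672), 95.42646789550781) [535.18 -86.01 164.24] [np.float64(0.7440994315119677), np.float64(0.7440994315119858)] z158 [541.13 -86.61 158.  ] dia 33.172399412888794 33.8461745087752
cap ((210.00210571289062, 230.1908721923828), (28.480865478515625, 30.36744499206543), 153.69924926757812) [ 515.57 -172.58  157.08] [np.float64(0.7066985646554138), np.float64(0.7066985646554723)] z158 [ 514.46 -172.63  158.  ] dia 23.41223290540699 24.96306495435284
cap ((112.63199615478516, 233.5221710205078), (27.079345703125, 33.22104263305664), 161.35118103027344) [ 495.05 -261.99  160.79] 
[... 364 characters left out ...]
.52] [ 0.31  0.67  1.58  0.09  1.32 -1.4 ] [ 0.31  0.56  1.54  0.09  1.47 -1.39]
10 [-0.18  0.42  1.97 -0.02  0.58 -1.51] [-0.17  0.19  2.01 -0.01  0.76 -1.51] [ 0.32  0.63  1.63  0.08  1.22 -1.39] [ 0.32  0.52  1.59  0.08  1.38 -1.38]
15 [-0.17  0.4   2.02 -0.03  0.46 -1.49] [-0.17  0.16  2.07 -0.02  0.65 -1.49] [ 0.33  0.59  1.68  0.07  1.12 -1.38] [ 0.33  0.48  1.64  0.06  1.28 -1.37]
20 [-0.17  0.39  2.07 -0.06  0.33 -1.47] [-0.16  0.14  2.12 -0.04  0.53 -1.48] [ 0.34  0.56  1.74  0.05  1.01 -1.36] [ 0.34  0.44  1.69  0.04  1.18 -1.35]
25 [-0.17  0.38  2.13 -0.12  0.2  -1.4 ] [-0.16  0.12  2.17 -0.07  0.41 -1.45] [ 0.35  0.52  1.79  0.03  0.91 -1.34] [ 0.35  0.4   1.74  0.02  1.08 -1.33]
```

```bash
cat >> h.py <<'E'
t=np.radians(20);z20=np.sin(t)*sx-np.cos(t)*up;q20=rot(y=sy,z=z20)
cap=np.array([537.5,-86.2,159.5]);gp=cap+26*zt;G=gp-61*z20
E
python3 - <<'E'
from h import *
env.move_l(G-110*zt,q20,rate=150)
r=env.move_l(G,None,rate=100,f_stop=12)
env.hold(.2);s=env.read_state();print(r,s["time_s"],s["tool_pos"]-G,s["force"])
cv2.imwrite("pics/w_pre.png",viewer.camera("wrist"))
if not r:
    set_gripper(20);s=env.read_state();print(s["width"],s["grip_force"],s["force"],s["tool_pos"]-G)
E
```

```text
False 5.4917 [0.06 0.02 0.51] [ 0.31  0.75 -0.27]
37.76324791232656 29.982955902814865 [ 0.56 -0.25  0.32] [ 0.05 -0.01 -0.02]
```

```bash
cat >> h.py <<'E'
rx=np.cross(ry,up);u=np.radians(10);z10=-np.sin(u)*rx-np.cos(u)*up;q10=rot(y=ry,z=z10)
H=np.array([520.1,265.0,62.])
def tcp(foot): return np.array(foot)+114*up-61*z10
E
python3 - <<'E'
from h import *
env.move_l(G-100*zt,None,rate=120); p=G-100*zt+60*up
env.move_l(p,None,rate=150)
env.reach(tcp(H+60*up),q10); env.move_l(tcp(H+20*up),None,rate=80); env.hold(.4)
s=env.read_state();print(s["time_s"],s["width"],s["tool_pos"]-tcp(H+20*up),s["force"]);np.save("s_hov.npy",s,allow_pickle=True)
w=viewer.camera("wrist");sc=viewer.camera("scene");tp=viewer.camera("top")
cv2.imwrite("pics/w_hov.png",w);cv2.imwrite("pics/s_hov.png",sc);cv2.imwrite("pics/t_hov.png",tp)
a=cv2.resize(sc[60:260,330:530],(600,600),interpolation=cv2.INTER_CUBIC)
cv2.imwrite("pics/c_hov.png",a)
E
```

```text
10.2583 37.64527997118395 [0.05 0.05 0.26] [-0.31  0.47 -2.08]
```

View pics/c_hov.png

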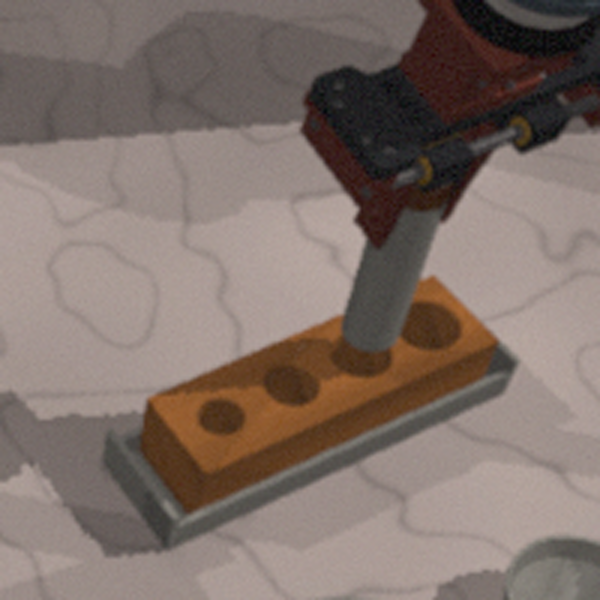

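View pics/w_hov.png

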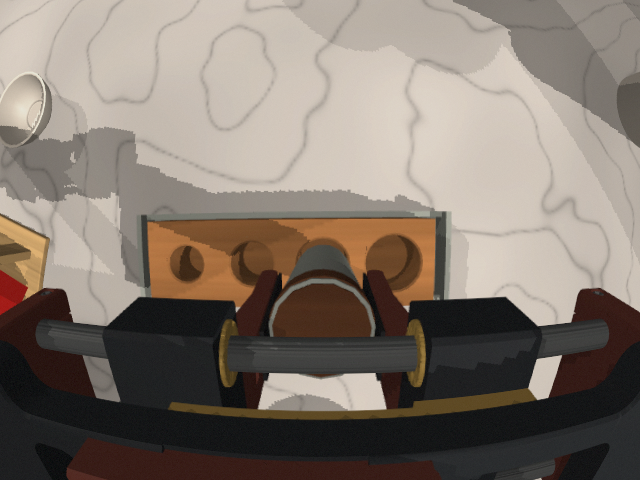

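Run:
```python
from h import *
def proj(n,X):
    p=viewer.camera_params(n);T=np.linalg.inv(p["pose"]);c=T[:3,:3]@X+T[:3,3];return np.array([p["cx"]+p["fx"]*c[0]/-c[2],p["cy"]-p["fy"]*c[1]/-c[2]])
cr=lambda u:(u-[330,60])*3
im=cv2.imread("pics/c_hov.png")
for k,j in enumerate((-2,-1,0,1)):
    print("hole",cr(proj("scene",H+ry*56*j)))
th=np.linspace(0,6.283,40)
F=H+20*up
for C,r,col in((H,20,(255,0,0)),(F,19,(0,255,0)),(F+100*up,19,(0,255,255))):
    pts=np.array([cr(proj("scene",C+r*(np.cos(a)*rx+np.sin(a)*ry))) for a in th])
    cv2.polylines(im,[pts.astype(np.int32)],False,col,1)
print("foot",cr(proj("scene",F)),"per10mm x",cr(proj("scene",F+10*rx))-cr(proj("scene",F)),"y",cr(proj("scene",F+10*ry))-cr(proj("scene",F)),"z",cr(proj("scene",F+10*up))-cr(proj("scene",F)))
cv2.imwrite("pics/o.png",cv2.resize(im[200:480,130:530],(800,560)))
```

```text
hole [219.37 414.83]
hole [291.  383.8]
hole [360.27 353.78]
hole [427.3  324.74]
foot [367.17 333.28] per10mm x [ 9.34 10.11] y [12.33 -5.29] z [  3.55 -10.53]
```

View pics/o.png

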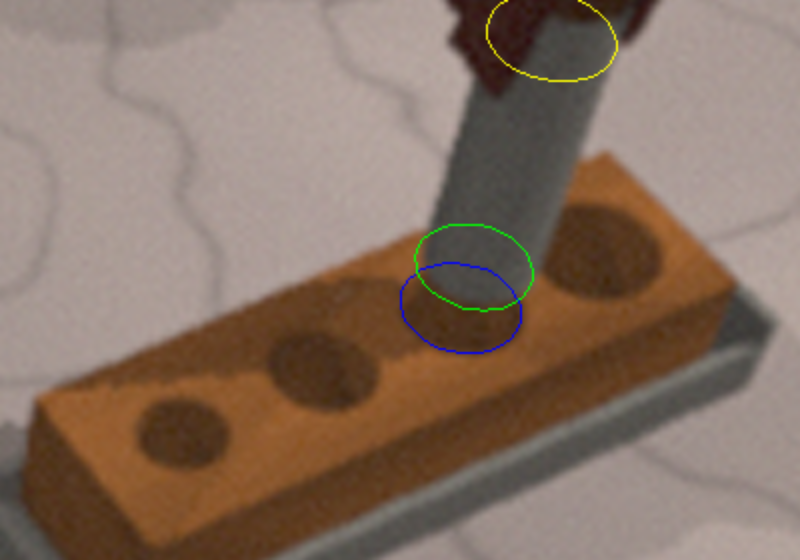

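Run:
```python
from h import *
s0=env.read_state()
r=env.move_l(tcp(H-10*up),None,rate=25,f_stop=6)
s=env.read_state();print(r,s["time_s"],s["tool_pos"]-tcp(H),s["force"]-s0["force"],s["wrist_torque"]-s0["wrist_torque"],s["width"])
```

```text
False 11.7583 [-0.05 -0.03 -9.95] [-1.19 -0.52 -0.38] [-0.09  0.17  0.02] 37.80631218541607
```

Run:
```python
from h import *
s0=env.read_state()
r=env.move_l(tcp(H-58*up),None,rate=30,f_stop=10)
s=env.read_state();print(r,s["time_s"],s["tool_pos"]-tcp(H),s["force"],s["wrist_torque"]-s0["wrist_torque"],s["width"])
```

```text
True 13.0 [  0.     0.16 -51.39] [-0.25  0.48  3.8 ] [ 0.06  0.08 -0.01] 37.703478709592964
```

Run:
```python
from h import *
set_gripper(70); s=env.read_state();print(s["width"],s["force"])
env.move_l(s["tool_pos"]-150*z10,None,rate=120);env.hold(.3)
s=env.read_state();print(s["time_s"],s["force"]);np.save("s_end.npy",s,allow_pickle=True)
w=viewer.camera("wrist");sc=viewer.camera("scene")
cv2.imwrite("pics/end.png",np.hstack([cv2.resize(sc[40:340,130:530],(400,300)),cv2.resize(w,(400,300))]))
```

```text
69.96253393245459 [0.22 0.2  0.22]
15.3833 [ 0.19  0.57 -0.01]
```

View pics/end.png

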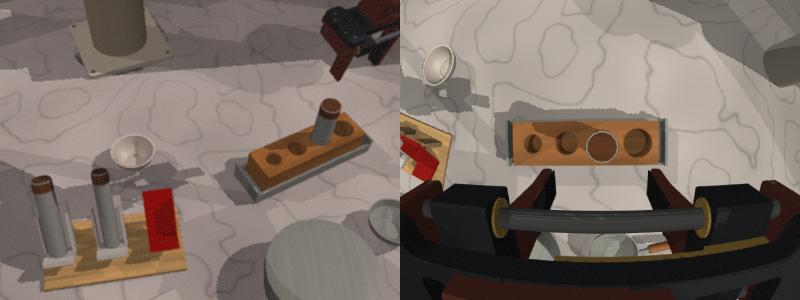

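Run:
```python
from h import *
s=np.load("s_end.npy",allow_pickle=True).item()
print(tri(ray("scene",(460,143)),ray("wrist",(321.6,235.2),s)))
```

```text
(array([519.28, 262.99, 156.89]), [np.float64(1.1279419208085992), np.float64(1.127941920808559)])
```

Run:
```python
from h import *
c=np.array([520.,265,0])
env.reach(c+(152+80+60)*up,qd); set_gripper(0)
env.move_l(c+(152+80+15)*up,None,rate=100); env.hold(.3)
r=env.move_l(c+(152+80-6)*up,None,rate=15,f_stop=8)
s=env.read_state();print(r,"cap z",s["tool_pos"][2]-env.tips_ahead,s["force"],s["time_s"],env.tips_ahead)
env.move_l(c+(152+80+100)*up,None,rate=120);env.hold(.5);print(env.read_state()["time_s"],env.read_state()["force"])
```

```text
True cap z 152.33869473466507 [-0.18  0.15  4.67] 18.8333 80.0
20.3167 [-0.54  0.26 -0.12]
```

The cap top measures 152.3 mm by touch against the expected 152 mm, so the tube is fully home.

```bash
python3 -c "
from station import workorder
print(workorder.sign_off())"
```

```text
the job is handed in; nothing more can be done
None
```

The 38 mm tube from the red slot now stands upright and released in the 40 mm hole, fully home (cap top 152.3 mm by touch, 152 mm expected); the job was handed in at about 20 s, and the sign-off returned no verdict.

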